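# Stow the valve-gear parts in the sliding-door case and bolt it

## Task

Slide the parts case's lower door fully open under its neighbour, and put away every camshaft (lying flat, in the wide compartment, along its length) and every bearing cap (standing on its flange, in the narrow compartment). Then slide the door fully shut against its stop, and only after that work the star wheel through its slot, tooth by tooth, until you feel it come up hard with the bolt fully home. Leave the neighbouring door shut and the tools and other things on the bench where they are.

Things in the scene. Friction and masses are not known exactly. Their poses are not given: they have to be found in the camera images.
- case: low grey case fixed on the bench, topped by two sliding doors on a double track along its y. Origin: on the bench below the bay's centre; x away from the robot, y left, z up. Bay: x -125..125, y -118..118 mm, floor z = 10, walls to 81 mm. Divider 6 mm thick at y = 25, top z = 35 mm. Dark bolt housing x 0..155, y -238..-165 mm, 120 mm high.
- wide (a point): centre of the wide compartment's floor (10 mm above the bench), for the camshafts lying along the case's x: 250 mm in the case's x, 140 mm in its y, at the bay's -y side
- narrow (a point): centre of the narrow compartment's floor (10 mm above the bench), for the bearing caps: 250 mm in the case's x, 90 mm in its y, at the bay's +y side
- door (a joint): travel in m of the lower door (panel 7 mm, underside 60 mm, top 67 mm above the bench) towards the case's +y, under its neighbour: 0 shut against its stop (may start up to 0.04 ajar), 0.25 fully open against the other stop, the whole bay bared. About 2.5 N of friction; stays where it is left.
- door_grip (a point): grip point, 105 mm above the bench, on the lower door's upright black tab: 14 mm thick (case's y), 50 mm long (case's x), from the panel (67 mm) up to 122 mm. Moves with the door. When open, the tab stands beside the neighbour's edge: keep the fingertips above 77 mm there.
- neighbour (a joint): travel in m of the upper door (top 77 mm above the bench, covers the case's +y half) towards the case's -y; 0 is shut; leave it shut
- star (a joint): angle in rad of the star wheel that drives the door's brass bolt (outside the bay's -y end, up to 66 mm high). It grows as the wheel's top moves to the case's -x; the bolt creeps 27 mm per rad to -x into the eyes on the shut door's end. Starts at 0 to 0.5; hard stop at 2.6: bolt home. A tooth points straight up at 0.25 + k * 1.047. Friction about 3 N at the tips; stays where it is left.
- star_axis (a point): centre of the star wheel, 58 mm above the bench, axle along the case's y. Wheel 24 mm thick; six straight teeth 10 mm thick, tips 55 mm and roots 24 mm from the axis
- slot (a point): point in the bolt housing's top (120 mm up), right over the axle. From it the slot in the 4 mm top plate runs -40 to +70 mm along the case's x; 50 mm wide, centred on the wheel. Shut fingertips put in behind (+x of) a tooth, some 30 to 35 mm below the top, and moved to -x carry the wheel on about one tooth; then lift, go back, take the next.
- cam1: camshaft: steel shaft 22 mm across, 160 mm long, with four dark eccentric discs 40 mm across, 10 mm thick, offset 6 mm to either side (52 mm over all), on which it lies flat without rolling. Origin: mid shaft, on its axis (20 mm above what it lies on); the shaft runs along x and is bare from x = -27 to +27 mm. About 0.5 kg. May be absent.
- cam2: another camshaft: steel shaft 22 mm across, 160 mm long, with four dark eccentric discs 40 mm across, 10 mm thick, offset 6 mm to either side (52 mm over all), on which it lies flat without rolling. Origin: mid shaft, on its axis (20 mm above what it lies on); the shaft runs along x and is bare from x = -27 to +27 mm. About 0.5 kg. May be absent.
- cap1: aluminium bearing cap standing on its flange: round flange 62 mm across, 8 mm thick; on it a round hub 36 mm across, top at 42 mm. Origin: centre of the flange's underside, z up through the hub. About 0.3 kg. May be absent.
- cap2: aluminium bearing cap, the second, standing on its flange: round flange 62 mm across, 8 mm thick; on it a round hub 36 mm across, top at 42 mm. Origin: centre of the flange's underside, z up through the hub. About 0.3 kg. May be absent.
- cap3: aluminium bearing cap, the third, standing on its flange: round flange 62 mm across, 8 mm thick; on it a round hub 36 mm across, top at 42 mm. Origin: centre of the flange's underside, z up through the hub. About 0.3 kg. May be absent.
- socket: bystander: plain steel wrench socket standing upright among the caps, 32 mm across, 50 mm high, without flange; origin under its centre
- sprocket: bystander: dark flat timing sprocket lying on the bench, 79 mm across, 12 mm thick; origin under its centre
- twrench: bystander: steel T-handle wrench lying flat, 180 mm long along its x, bar 12 mm thick, crossbar 100 mm at x = -80 mm; origin on the bench
- spacer: bystander: steel spacer ring lying flat beside the bolt housing, 44 mm across, 16 mm high; origin under its centre
Not all that is in view belongs to the job. Leave any brown or orange look-alike of the cap3 alone.

How it is judged:
By the outcome, as a careful person would: the job done as asked, in the order asked, and still so for the second after the job is handed in, with the robot touching nothing.
Of cam1, cam2, cap1, cap2, cap3 only 3 to 5 are there at a start; the rules pass over those that are not, and their reading is None.
At some moment in a run one of cam1, cam2, cap1, cap2, cap3 may be knocked a few centimetres aside while the robot is not near it.
Once in a run the grip may slacken for a moment while it holds something.
It also fails if it takes over 210 s, if anything falls off the work surface, if the arm or the gripper's body presses on something with over 40 N, if the wrist force passes 120 N, or if a joint passes its speed limit or range.

## Robot

A 6-joint arm with a two-finger parallel gripper is mounted at the origin on the work surface. World frame = base frame: x ahead of the robot, y to its left, z up, the work surface at z = 0. Lengths are in mm, angles in rad, forces in N, time in s.
With the tool pointing down it reaches from about 350 to 975 mm from the base axis. Payload 7.1 kg.
Tool frame: the origin (TCP) lies at the very end of the fingers, on their centre line; the grasp point (between the pads) lies 19 mm behind it; x points along the fingers, y is the direction in which the jaws open and shut, and the axes are right-handed (so a half turn about x gives the same grasp; the last joint's range is limited). The gripper opens to 88 mm and grips with 3 to 60 N. Pads are 20 mm wide; open, the fingers measure 115 mm over their backs; the gripper's body (75 mm by 178 mm) begins 61 mm behind the grasp point.
Start: joints at [1.219, 0.423, 1.63, -0, 1.089, -0.019], TCP at [204.15, 590.701, 222.675] pointing down, gripper open.
Joint ranges: [-3, 3], [-0.9, 2.11], [0.09, 2.58], [-1.31, 4.45], [0.11, 2.69], [-2.54, 2.54]. Speed limits (rad/s): [2.39, 2.39, 3.01, 3.14, 3.14, 3.14].

## Interface

Orientations are given as a rotation vector (axis times angle).
In Python, from workcell import ctrl gives the robot as it stands. The module is installed in compiled form; this text tells all that it offers.
- The arm moves only by the tool carry_out, never from a script. Its argument "commands" is a list of rows, each a list of 6 numbers: the shift along the tool's x, y, z in m, then the turn, a rotation vector about the tool's x, y, z in degrees. In form: [[tx, ty, tz, rx, ry, rz], ...]. A call has 1 to 8 rows; each row shifts and turns the pose as measured when the row begins, along the tool's axes as they then stand; what a row does not reach is not made up. A row lasts 1/8 s, in which the tool goes at most 62.5 mm and 10.7 degrees, less where a joint would pass 70% of its speed; a pose out of reach is approached as far as the arm can. A call with a gripper value outside its range is refused whole. "grip" is the closure, from 0 (fully open) to 1 (shut), set as the call begins (left out, the last holds). The fingers move at their own pace and stop on an object; the grip force is fixed at half the most. Time passes only in rows, so rows that do not move let the fingers close. It gives the time, the measured TCP pose, the force and the opening at its end, in the units of the state.
- ctrl.get_obs(): the state, without advancing time (a new reading comes with each control period).
- ctrl.get_image(name): name is "side" or "top"; returns a dict with "pixels" (384x512x3 uint8, blue, green, red), "intrinsics" (3x3 intrinsics, pixels), "dist_coeffs" ([k1, k2, p1, p2, k3] as OpenCV has them; the pictures are not rectified), "rvec" (rotation vector, rad) and "tvec" (3), from world to camera coordinates, as OpenCV has them. Camera axes: x right, y down, z forward; pixel columns grow to the right and rows downward; lengths in mm; the calibration is good to about 2 mm. A picture is of the moment at which its call begins. There is no depth.
- ctrl.close_job(): hands the job in, once; it reports no verdict.
The state is a dict: "t": time; "qpos": joint angles; "qvel": joint speeds; "joint_torque": joint torques, N m; "ee_pos": TCP position; "orientation": TCP orientation; "ft_force": force on the tool from outside, world axes, zero at the start; "moment": the same for the moment, N m; "width": finger opening in mm.
Only numpy, scipy, OpenCV 4.12 (cv2) and the standard library are available. Lean on these libraries where they do the work, as an engineer would, in place of code of your own. Each camera call takes 0.05 s, during which the arm holds its last target. There are 200 camera calls.

## Working session

There is one attempt and no reset: what is moved stays moved. The work goes in short steps, Python scripts to look and compute and a tool call to move; the robot and the scene stay as the last step left them, time stands still between calls to the robot, and variables do not carry over. Pictures are saved under pics/ and viewed, about 12 in all and at most 16, crops included, and the job is handed in when it is done.

Besides the shell and the picture viewer there is one more tool, called after "Emit:" as name([rows], argument=value, ...), one row to a line, values as JSON. carry_out: Moves the arm, as the interface text tells. Its arguments: {"type":"object","properties":{"commands":{"type":"array"},"grip":{"type":"number"}},"required":["commands"]}

```bash
mkdir -p pics
cat > h.py <<'E'
import numpy as np, cv2
from workcell import ctrl
from scipy.spatial.transform import Rotation as R
def shot(name,fn=None):
    d=ctrl.get_image(name)
    d={k:np.array(v) for k,v in d.items()}
    if fn: cv2.imwrite('pics/'+fn,d['pixels'])
    np.savez('last_%s.npz'%name,**d)
    return d
def load(name): return dict(np.load('last_%s.npz'%name))
def w(d,uv,z):
    uv=np.array(uv,float).reshape(-1,1,2)
    n=cv2.undistortPoints(uv,d['intrinsics'],d['dist_coeffs']).reshape(-1,2)
    Rm=cv2.Rodrigues(d['rvec'])[0]; t=d['tvec'].reshape(3)
    c=-Rm.T@t
    r=np.c_[n,np.ones(len(n))]@Rm
    return c+r*((z-c[2])/r[:,2])[:,None]
def px(d,P):
    return cv2.projectPoints(np.array(P,float).reshape(-1,3),d['rvec'],d['tvec'],d['intrinsics'],d['dist_coeffs'])[0].reshape(-1,2)
E
python3 - <<'E'
from h import *
np.set_printoptions(precision=3,suppress=True)
for n in('side','top'):
    d=shot(n,n+'0.png'); Rm=cv2.Rodrigues(d['rvec'])[0]; print(n,-Rm.T@d['tvec'].reshape(3),Rm[2],d['intrinsics'][0])
o=ctrl.get_obs(); print(o); print(R.from_rotvec(o['orientation']).as_matrix())
E
```

```text
side [ 305.168 -583.946  648.208] [ 0.237  0.653 -0.72 ] [347.169   0.    255.151]
top [ 292.319  -71.296 1142.038] [ 0.211 -0.015 -0.977] [374.918   0.    249.622]
{'t': 0.1, 'qpos': array([ 1.219,  0.424,  1.631, -0.   ,  1.089, -0.019]), 'qvel': array([ 0.001, -0.002, -0.003, -0.002, -0.001,  0.001]), 'joint_torque': array([  0.   , -54.562, -27.432,   0.064,   0.019,  -0.   ]), 'ee_pos': array([204.012, 590.253, 222.004]), 'orientation': array([ 0.26 ,  1.555, -0.262]), 'ft_force': array([-0.461, -0.021, -0.241]), 'moment': array([ 0.042, -0.022,  0.017]), 'width': 87.81172098244693}
[[-0.     0.327  0.945]
 [-0.001  0.945 -0.327]
 [-1.    -0.001  0.   ]]
```

View pics/top0.png

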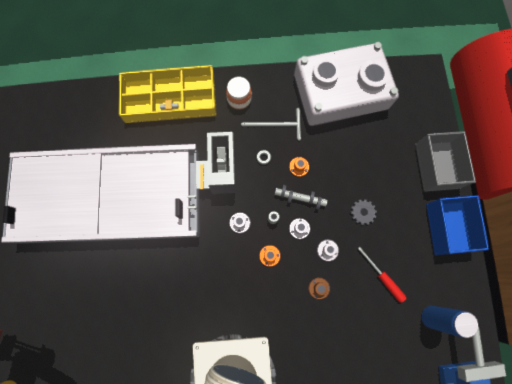

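View pics/side0.png

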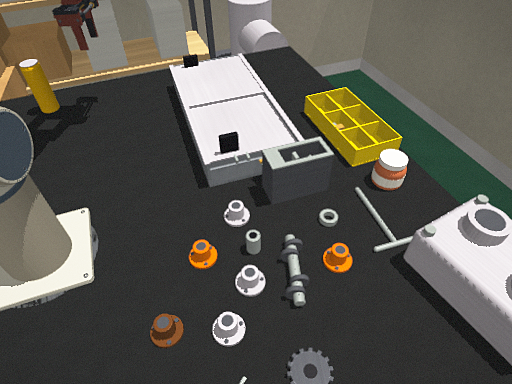

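Top view: case spans columns 5–200, with the lower tab at (179,208) and the housing at (220,158). There are three white caps at (239,222), (299,229) and (327,250), one camshaft at (301,197), and the socket at (273,217). The caps at (299,166), (270,256) and (319,288) are orange/brown decoys. The side view agrees with this.

Run:
```python
from h import *
np.set_printoptions(precision=1,suppress=True)
d=load('top');im=d['pixels']; s=load('side')
cv2.imwrite('pics/c1.png',cv2.resize(im[125:265,160:345],None,fx=4,fy=4,interpolation=cv2.INTER_CUBIC))
hsv=cv2.cvtColor(im,cv2.COLOR_BGR2HSV)
m=((hsv[...,1]<50)&(hsv[...,2]>70)).astype(np.uint8)
cs,_=cv2.findContours(m,cv2.RETR_EXTERNAL,cv2.CHAIN_APPROX_NONE)
for c in cs:
    a=cv2.contourArea(c)
    if 40<a<2500:
        (x,y),r=cv2.minEnclosingCircle(c); print((x,y),r,a,w(d,[x,y],8)[0],cv2.minAreaRect(c))
c=max([c for c in cs if cv2.boundingRect(c)[0]<60],key=cv2.contourArea)
print('case',cv2.boundingRect(c),cv2.minAreaRect(c),cv2.approxPolyDP(c,6,True).reshape(-1,2).tolist())
```

```text
(481.1072082519531, 345.6623840332031) 38.61663055419922 1406.5 [  20.9 -735.4    8. ] ((478.55108642578125, 345.1094665527344), (69.11834716796875, 47.683631896972656), 83.41805267333984)
(369.0, 260.0) 17.02948570251465 81.5 [ 302.1 -430.6    8. ] ((369.24700927734375, 259.7882080078125), (34.058082580566406, 3.2539567947387695), 49.398704528808594)
(327.5, 250.0) 11.412812232971191 369.5 [ 342.5 -308.8    8. ] ((327.5, 250.0), (22.0, 21.0), 90.0)
(299.3325500488281, 227.98326110839844) 11.08591079711914 350.0 [ 415.7 -231.1    8. ] ((299.5, 228.5), (21.0, 21.0), 90.0)
(239.40322875976562, 222.2096710205078) 11.072297096252441 353.5 [447.8 -50.9   8. ] ((239.5, 222.5), (21.0, 21.0), 90.0)
(273.5, 216.8333282470703) 6.3465728759765625 104.5 [ 456.  -155.9    8. ] ((273.5, 217.0), (12.0, 11.0), 90.0)
(363.7432556152344, 211.7432403564453) 13.091124534606934 411.5 [ 449.2 -435.     8. ] ((363.5, 211.50003051757812), (24.6657657623291, 24.033308029174805), 71.56504821777344)
(301.0, 195.5) 27.060216903686523 369.0 [ 515.5 -246.9    8. ] ((300.9410400390625, 195.744384765625), (54.06788
[... 599 characters left out ...]
557220459 52.5 [857.6 -79.6   8. ] ((239.56155395507812, 102.4923095703125), (10.046812057495117, 24.310808181762695), 82.87498474121094)
(238.07186889648438, 86.22476959228516) 12.133934020996094 397.0 [900.4 -79.6   8. ] ((238.60003662109375, 86.69998931884766), (22.360679626464844, 22.807889938354492), 63.43495178222656)
(507.0, 13.5) 14.080227851867676 112.0 [ 1134.8 -1087.6     8. ] ((507.0, 13.5), (27.0, 8.0), 90.0)
case (1, 131, 234, 112) ((117.04988098144531, 187.9975128173828), (104.46949768066406, 237.20367431640625), 87.1375961303711) [[233, 132], [207, 132], [205, 160], [195, 143], [10, 152], [5, 205], [15, 217], [3, 223], [1, 242], [198, 236], [199, 164], [204, 189], [234, 184]]
```

View pics/c1.png

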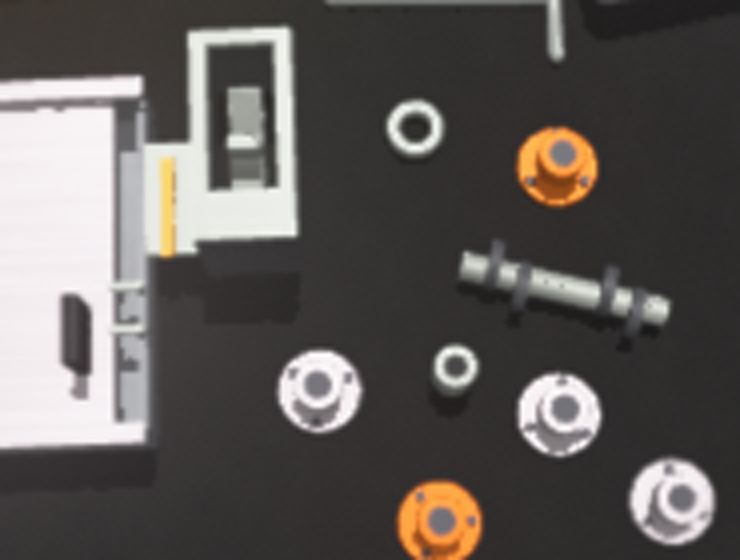

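Run:
```python
from h import *
np.set_printoptions(precision=1,suppress=True)
d=load('top'); C=lambda p:np.array(p,float)/4+[160-.375,125-.375]
H=w(d,C([(188,33),(290,28),(297,236),(195,240)]),120); print('housing',H)
W=w(d,C([(142,78),(148,443)]),81); print('caseend',W)
f=load('top'); print('case far left',w(d,[(10,152),(1,242)],81))
def yaw(v): return np.degrees(np.arctan2(v[1],v[0]))
print('yaws',yaw(H[0]-H[3]),yaw(H[1]-H[2]),yaw(H[0]-H[1])-90,yaw(H[3]-H[2])-90,yaw(W[0]-W[1]))
th=np.radians(np.mean([yaw(H[0]-H[3]),yaw(H[1]-H[2]),yaw(H[0]-H[1])-90,yaw(W[0]-W[1])]))
ex=np.array([np.cos(th),np.sin(th)]);ey=np.array([-ex[1],ex[0]])
O=H[:,:2].mean(0)-77.5*ex+201.5*ey
print('th',np.degrees(th),'O',O)
fr=lambda P:np.c_[(P[:,:2]-O)@ex,(P[:,:2]-O)@ey]
print('wall in frame',fr(W)); print(fr(w(d,[(10,152),(1,242)],81)))
print('tab top',fr(w(d,C([(62,295),(78,295),(90,370),(75,372)]),122)))
print('door edge',fr(w(d,C([(113,107),(115,441)]),67)))
print('wheel: slot',fr(w(d,C([(207,46),(275,42),(280,188),(211,190)]),120)))
print('wheel tooth edge', fr(w(d,C([(227,136),(260,136),(227,148),(260,148)]),110)))
for n,p in dict(cap1=(317,382),cap2=(565,407),cap3=(682,497)).items(): print(n,w(d,C(p),42)[0], )
for n,p in dict(cap1=(320,391),cap2=(559,414),cap3=(672,502)).items(): print(n,w(d,C(p),8)[0])
a=w(d,C([(468,267),(661,309)]),20+0); print('cam',a,a.mean(0),yaw(a[0]-a[1]))
print('socket',w(d,C((457,366)),50)[0])
```

```text
housing [[699.5  22.7 120. ]
 [697.3 -51.2 120. ]
 [542.3 -45.5 120. ]
 [545.1  26.1 120. ]]
caseend [[682.2  62.5  81. ]
 [409.8  71.4  81. ]]
case far left [[707.1 635.3  81. ]
 [432.1 647.1  81. ]]
yaws -1.2359215935068537 -2.1230136404271422 -1.6973729206329011 -2.2624608497151826 -1.8643099341251919
th -1.7301545221730223 O [549.7 191.8]
wall in frame [[ 136.4 -125.2]
 [-136.1 -124.5]]
[[ 144.   448.1]
 [-131.3  451.5]]
tab top [[-34.8 -72.3]
 [-35.3 -83.5]
 [-88.4 -91.2]
 [-89.3 -80.8]]
door edge [[ 119.5 -101. ]
 [-132.1  -98.9]]
wheel: slot [[ 144.2 -178. ]
 [ 144.7 -227.2]
 [  35.2 -226.8]
 [  36.2 -178. ]]
wheel tooth edge [[  78.6 -189.7]
 [  77.4 -213.4]
 [  69.6 -189.4]
 [  68.4 -213.1]]
cap1 [449.5 -50.4  42. ]
cap2 [ 416.3 -231.3   42. ]
cap3 [ 343.6 -309.8   42. ]
cap1 [447.3 -51.5   8. ]
cap2 [ 415.2 -231.1    8. ]
cap3 [ 342.1 -309.2    8. ]
cam [[ 532.  -171.8   20. ]
 [ 487.6 -315.8   20. ]] [ 509.8 -243.8   20. ] 72.8631387685087
socket [ 452.  -154.1   50. ]
```

```bash
cat >> h.py <<'E'
TH=np.radians(-1.75); EX=np.array([np.cos(TH),np.sin(TH)]);EY=np.array([-EX[1],EX[0]]); O=np.array([549.7,191.8])
def case(x,y,z): return np.r_[O+x*EX+y*EY,z]
def fr(P): P=np.atleast_2d(P); return np.c_[(P[:,:2]-O)@EX,(P[:,:2]-O)@EY]
def plan(P,yaw):
    "turn (deg, tool axes) then shift (mm, in turned tool axes) to bring TCP to P, tool down, tool y at yaw deg"
    o=ctrl.get_obs(); M=R.from_rotvec(o['orientation']).as_matrix()
    c,s=np.cos(np.radians(yaw)),np.sin(np.radians(yaw))
    T=np.array([[0,c,s],[0,s,-c],[-1,0,0]]).astype(float)
    T[:,2]=np.cross(T[:,0],T[:,1])
    rv=np.degrees(R.from_matrix(M.T@T).as_rotvec())
    dl=T.T@(np.array(P)-o['ee_pos'])
    print('t',round(o['t'],2),'at',o['ee_pos'].round(1),'turn',rv.round(1),'shift',dl.round(1),'F',o['ft_force'].round(1),'w',round(o['width'],1),'q6',round(o['qpos'][5],2))
E
python3 - <<'E'
from h import *
plan(case(-60,-79,200),90-1.75)
s=load('side'); t=load('top')
print(px(s,[case(-60,y+d,122) for y in(-79,) for d in(-7,7)]),px(s,[case(-35,-79,122),case(-85,-79,122)]))
cv2.imwrite('pics/s1.png',cv2.resize(s['pixels'][110:210,190:350],None,fx=5,fy=5,interpolation=cv2.INTER_CUBIC))
E
```

```text
t 0.1 at [204.  590.3 222. ] turn [-17.3  -0.    0.1] shift [  22.  -466.7  297.7] F [-0.5 -0.  -0.2] w 87.8 q6 -0.02
[[227.80542575 135.40975289]
 [226.27968757 132.30426899]] [[236.47605661 131.76571931]
 [217.48611993 135.96003701]]
```

View pics/s1.png

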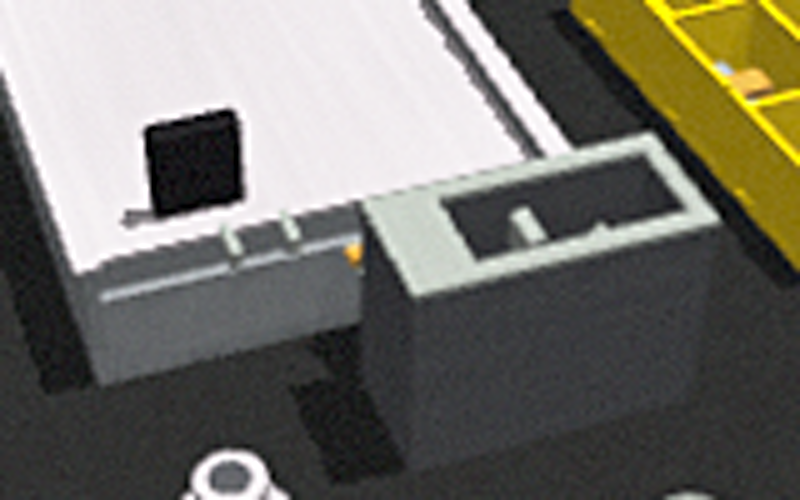

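Side crop: the tab's top edge runs from (219,135) to (237,132), which agrees with the top-view estimate to about 1 px. Going to the tab.

Emit:
carry_out([
  [0, 0, 0, -9, 0, 0],
  [0, 0, 0, -8.3, 0, 0],
  [0, -0.05, 0.03, 0, 0, 0],
  [0, -0.05, 0.033, 0, 0, 0],
  [0, -0.05, 0.033, 0, 0, 0],
  [0, -0.05, 0.033, 0, 0, 0],
  [0, -0.05, 0.033, 0, 0, 0],
  [0, -0.05, 0.033, 0, 0, 0],
], grip=0)

```text
t: 1.1
ee_pos: [395.5, 280.1, 219.9]
orientation: [0.007, 1.572, -0.013]
ft_force: [0.2, 0.3, 0.0]
width: 88.0
```

```bash
python3 -c "
from h import *
plan(case(-60,-79,90),88.25)"
```

```text
t 1.1 at [395.5 280.1 219.9] turn [ 1.  -0.1  0.2] shift [ 129.9 -162.5   96.8] F [0.2 0.3 0. ] w 88.0 q6 -0.96
```

Emit:
carry_out([
  [0, -0.05, 0.03, 1, 0, 0],
  [0, -0.05, 0.03, 0, 0, 0],
  [0, -0.05, 0.03, 0, 0, 0],
  [0.02, -0.0125, 0.007, 0, 0, 0],
  [0.035, 0, 0, 0, 0, 0],
  [0.035, 0, 0, 0, 0, 0],
  [0, 0, 0, 0, 0, 0],
])

```text
t: 1.98
ee_pos: [492.8, 104.2, 128.2]
orientation: [0.028, 1.571, -0.033]
ft_force: [-0.0, -0.1, 0.6]
width: 87.7
```

```bash
python3 -c "
from h import *
plan(case(-60,-79,88),88.25)"
```

```text
t 1.98 at [492.8 104.2 128.2] turn [-0.5  0.   0.2] shift [40.2 10.3 -5.8] F [-0.  -0.1  0.6] w 87.7 q6 -1.34
```

Emit:
carry_out([
  [0, 0.01, -0.006, 0, 0, 0],
  [0.02, 0, 0, 0, 0, 0],
  [0.02, 0, 0, 0, 0, 0],
  [0, 0, 0, 0, 0, 0],
])

```text
t: 2.48
ee_pos: [489.3, 117.8, 92.7]
orientation: [0.028, 1.563, -0.03]
ft_force: [0.6, -0.4, -0.3]
width: 87.6
```

Emit:
carry_out([
  [0, 0, 0, 0, 0, 0],
  [0, 0, 0, 0, 0, 0],
  [0, 0, 0, 0, 0, 0],
  [0, 0, 0, 0, 0, 0],
], grip=1)

```text
t: 2.98
ee_pos: [491.2, 119.0, 96.4]
orientation: [0.029, 1.558, -0.029]
ft_force: [0.2, 0.0, -0.1]
width: 51.4
```

```bash
python3 -c "
from h import *
plan(case(-60,-79,88),88.25)"
```

```text
t 2.98 at [491.2 119.   96.4] turn [-0.3  0.7 -0. ] shift [ 8.4 -4.4 -3.8] F [ 0.2  0.  -0.1] w 51.4 q6 -1.31
```

Emit:
carry_out([
  [0.008, -0.004, 0, 0, 0.7, 0],
  [0, 0, 0, 0, 0, 0],
  [0, 0, 0, 0, 0, 0],
  [0, 0, 0, 0, 0, 0],
  [0, 0, 0, 0, 0, 0],
])

```text
t: 3.6
ee_pos: [491.1, 114.4, 87.5]
orientation: [0.029, 1.572, -0.029]
ft_force: [-0.3, -1.1, 0.4]
width: 13.6
```

```bash
python3 -c "
from h import *
plan(case(-60,-79,88),88.25)"
```

```text
t 3.6 at [491.1 114.4  87.5] turn [-0.4 -0.1 -0. ] shift [-0.5  0.1 -3.7] F [-0.3 -1.1  0.4] w 13.6 q6 -1.33
```

Emit:
carry_out([
  [0, 0.03, 0, -0.4, 0, 0],
  [0, 0.035, 0, 0, 0, 0],
  [0, 0.035, 0, 0, 0, 0],
  [0, 0.035, 0, 0, 0, 0],
  [0, 0.02, 0, 0, 0, 0],
  [0, 0.01, 0, 0, 0, 0],
])

```text
t: 4.35
ee_pos: [497.3, 280.2, 87.5]
orientation: [0.025, 1.571, -0.03]
ft_force: [1.5, -3.8, 0.6]
width: 13.9
```

```bash
python3 -c "
from h import *
plan(case(-60,153,88),88.25)"
```

```text
t 4.35 at [497.3 280.2  87.5] turn [-0.2 -0.   0.2] shift [-0.5 66.2 -4.9] F [ 1.5 -3.8  0.6] w 13.9 q6 -1.04
```

Emit:
carry_out([
  [0, 0.03, 0, 0, 0, 0],
  [0, 0.012, 0, 0, 0, 0],
  [0, 0.012, 0, 0, 0, 0],
  [0, 0.01, 0, 0, 0, 0],
  [0, 0.01, 0, 0, 0, 0],
  [0, 0.01, 0, 0, 0, 0],
])

```text
t: 5.1
ee_pos: [498.8, 337.3, 87.1]
orientation: [-0.019, 1.583, -0.061]
ft_force: [4.6, -45.9, 22.3]
width: 14.9
```

```bash
python3 -c "
from h import *
plan(case(-60,153,88),88.25)"
```

```text
t 5.1 at [498.8 337.3  87.1] turn [ 0.2 -0.7  2.9] shift [-0.9  9.1 -4.7] F [  4.6 -45.9  22.3] w 14.9 q6 -0.92
```

Emit:
carry_out([
  [0, -0.003, 0, 0, 0, -2.5],
  [0, 0, 0, 0, 0, 0],
])

```text
t: 5.35
ee_pos: [498.8, 332.6, 87.5]
orientation: [-0.05, 1.584, -0.099]
ft_force: [-1.6, 0.1, 0.6]
width: 16.6
```

Emit:
carry_out([
  [0, 0, 0, 0, 0, 0],
  [0, 0, 0, 0, 0, 0],
  [0, 0, 0, 0, 0, 0],
  [0, 0, 0, 0, 0, 0],
  [-0.03, 0, 0, 0, 0, 0],
  [-0.05, 0, 0, 0, 0, 0],
  [-0.04, 0, 0, 0, 0, 0],
], grip=0.55)

```text
t: 6.22
ee_pos: [498.5, 343.5, 205.6]
orientation: [-0.055, 1.59, -0.099]
ft_force: [-0.2, -0.5, 0.0]
width: 39.6
```

Run:
```python
from h import *
np.set_printoptions(precision=1,suppress=True)
d=shot('top','top2.png'); im=d['pixels']
hsv=cv2.cvtColor(im,cv2.COLOR_BGR2HSV)
m=((hsv[...,1]<50)&(hsv[...,2]>70)).astype(np.uint8)
cs,_=cv2.findContours(m,cv2.RETR_EXTERNAL,cv2.CHAIN_APPROX_NONE)
for c in cs:
    a=cv2.contourArea(c)
    (x,y),r=cv2.minEnclosingCircle(c)
    if 250<a<450 and y>180: print((x,y),r,a,w(d,[x,y],8)[0])
plan([447.3,-51.5,120],88.25)
```

```text
(327.8859558105469, 249.76315307617188) 11.44328498840332 371.5 [ 343.1 -310.1    8. ]
(299.32501220703125, 228.0) 11.088624000549316 351.5 [ 415.6 -231.     8. ]
(239.39932250976562, 222.2281951904297) 11.08141803741455 354.5 [447.8 -50.9   8. ]
(363.2043151855469, 212.10752868652344) 13.230058670043945 418.0 [ 448.2 -433.1    8. ]
(301.0, 195.5) 27.060216903686523 381.0 [ 515.5 -246.9    8. ]
t 6.28 at [500.8 345.4 210.9] turn [ 0.1 -0.8  5.4] shift [  90.9 -398.4  -41.3] F [2.1 1.5 3.3] w 39.7 q6 -0.89
```

View pics/top2.png

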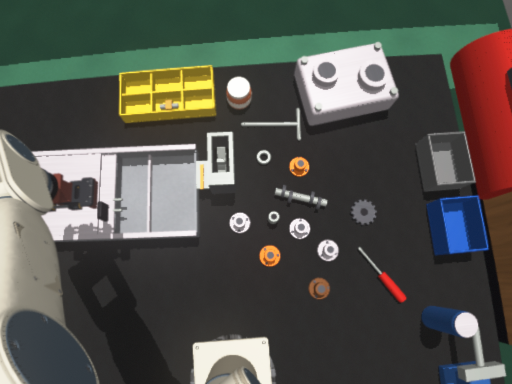

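The door is open and the bay bared, with the divider at col 150. Objects are unchanged. Turning the jaws along the case's x for the caps, and clearing the tab.

Emit:
carry_out([
  [0, 0, 0, 0, 0, 5.4],
  [0, -0.04, 0, 10, 0, 0],
  [0, 0, 0, 10, 0, 0],
  [0, 0, 0, 10, 0, 0],
  [0, 0, 0, 10, 0, 0],
  [0, 0, 0, 10, 0, 0],
  [0, 0, 0, 10, 0, 0],
  [0, 0, 0, 10, 0, 0],
], grip=0.2)

```text
t: 7.28
ee_pos: [500.2, 305.1, 212.3]
orientation: [1.0, 1.341, -1.0]
ft_force: [0.0, -0.4, 0.8]
width: 70.4
```

```bash
python3 -c "
from h import *
plan([449,-51,140],-1.75)"
```

```text
t 7.28 at [500.2 305.1 212.3] turn [18.  -0.4  0.4] shift [ 72.3 -40.3 357.5] F [ 0.  -0.4  0.8] w 70.4 q6 0.23
```

Emit:
carry_out([
  [0, 0, 0, 9, 0, 0],
  [0, 0, 0, 9, 0, 0],
  [0, -0.008, 0.06, 0, 0, 0],
  [0, -0.008, 0.06, 0, 0, 0],
  [0, -0.008, 0.06, 0, 0, 0],
  [0, -0.008, 0.06, 0, 0, 0],
  [0.03, -0.008, 0.055, 0, 0, 0],
  [0.03, 0, 0.03, 0, 0, 0],
])

```text
t: 8.28
ee_pos: [447.8, -21.8, 151.5]
orientation: [1.243, 1.195, -1.232]
ft_force: [0.2, -0.3, 0.4]
width: 70.6
```

```bash
python3 -c "
from h import *
plan([449,-51,60],-1.75)"
```

```text
t 8.28 at [447.8 -21.8 151.5] turn [-0.4 -0.4 -0.1] shift [91.5  2.1 29.1] F [ 0.2 -0.3  0.4] w 70.6 q6 -0.05
```

Emit:
carry_out([
  [0, 0.002, 0.02, 0, -0.4, 0],
  [0.03, 0, 0.006, 0, 0, 0],
  [0.03, 0, 0, 0, 0, 0],
  [0.02, 0, 0, 0, 0, 0],
  [0, 0, 0, 0, 0, 0],
])

```text
t: 8.9
ee_pos: [447.8, -51.6, 67.6]
orientation: [1.24, 1.188, -1.24]
ft_force: [0.1, 0.3, 0.0]
width: 70.1
```

Run:
```python
from h import *
plan([449,-51,14],-1.75)
d=shot('side'); o=ctrl.get_obs()
u=px(d,[o['ee_pos']])[0]; print(u,px(d,[[448.5,-51,42]]))
x,y=u.astype(int); cv2.imwrite('pics/s3.png',cv2.resize(d['pixels'][y-60:y+60,x-75:x+75],None,fx=4,fy=4,interpolation=cv2.INTER_CUBIC))
```

```text
t 8.9 at [447.8 -51.6  67.6] turn [-0.7  0.  -0. ] shift [53.6  1.2 -0.6] F [0.1 0.3 0. ] w 70.1 q6 -0.1
[234.77042118 196.9163112 ] [[235.3880915  204.38513969]]
```

View pics/s3.png

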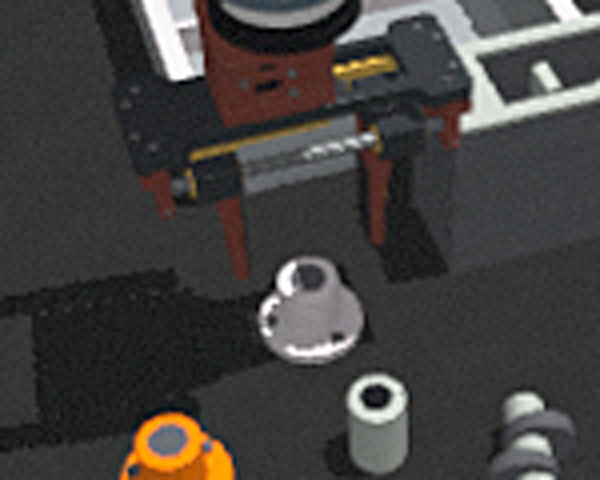

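The hub top is at (236,205) against a predicted (235.4,204.4), so the aim is good. Descending and gripping.

Emit:
carry_out([
  [0.02, 0.001, 0, 0, 0, 0],
  [0.02, 0, 0, 0, 0, 0],
  [0.012, 0, 0, 0, 0, 0],
  [0, 0, 0, 0, 0, 0],
])

```text
t: 9.45
ee_pos: [453.3, -51.9, 18.8]
orientation: [1.243, 1.181, -1.233]
ft_force: [0.5, 0.1, 0.4]
width: 70.3
```

Emit:
carry_out([
  [0, 0, 0, 0, 0, 0],
  [0, 0, 0, 0, 0, 0],
  [0, 0, 0, 0, 0, 0],
  [0, 0, 0, 0, 0, 0],
  [0, 0, 0, 0, 0, 0],
  [0, 0, 0, 0, 0, 0],
], grip=1)

```text
t: 10.2
ee_pos: [453.7, -51.9, 20.4]
orientation: [1.243, 1.18, -1.232]
ft_force: [0.3, 0.0, -1.7]
width: 35.4
```

Emit:
carry_out([
  [-0.03, 0, 0, 0, 0, 0],
  [-0.05, 0, 0, 0, 0, 0],
  [-0.05, 0, 0, 0, 0, 0],
  [-0.03, 0, 0, 0, 0, 0],
  [0, 0, 0, 0, 0, 0],
])

```text
t: 10.82
ee_pos: [451.2, -51.5, 183.6]
orientation: [1.242, 1.182, -1.234]
ft_force: [0.4, 0.5, -4.1]
width: 35.4
```

```bash
python3 -c "
from h import *
plan(case(75,73,120),-1.75)"
```

```text
t 10.82 at [451.2 -51.5 183.6] turn [-0.6  0.1 -0.5] shift [  63.6  166.  -319.2] F [ 0.4  0.5 -4.1] w 35.4 q6 -0.1
```

Emit:
carry_out([
  [0, 0.025, -0.05, 0, 0, 0],
  [0, 0.025, -0.05, 0, 0, 0],
  [0, 0.025, -0.05, 0, 0, 0],
  [0, 0.025, -0.05, 0, 0, 0],
  [0, 0.025, -0.05, 0, 0, 0],
  [0, 0.02, -0.035, 0, 0, 0],
  [0, 0.01, -0.015, 0, 0, 0],
  [0, 0, 0, 0, 0, 0],
])

```text
t: 11.82
ee_pos: [616.3, 248.7, 163.3]
orientation: [1.23, 1.191, -1.254]
ft_force: [-0.4, -0.4, -2.6]
width: 34.9
```

```bash
python3 -c "
from h import *
plan(case(75,73,100),-1.75)"
```

```text
t 11.82 at [616.3 248.7 163.3] turn [-0.8  0.5  0.7] shift [ 63.3  10.2 -14.1] F [-0.4 -0.4 -2.6] w 34.9 q6 0.41
```

Emit:
carry_out([
  [0, 0.01, -0.012, -0.8, 0.5, 0.7],
  [0.03, 0, 0, 0, 0, 0],
  [0.03, 0, 0, 0, 0, 0],
  [0, 0, 0, 0, 0, 0],
])

```text
t: 12.32
ee_pos: [626.0, 258.4, 98.6]
orientation: [1.231, 1.196, -1.232]
ft_force: [-0.1, 0.3, -4.4]
width: 35.4
```

```bash
python3 -c "
from h import *
plan(case(75,73,33),-1.75)"
```

```text
t 12.32 at [626.  258.4  98.6] turn [0.  0.  0.1] shift [65.6  0.7 -4.1] F [-0.1  0.3 -4.4] w 35.4 q6 0.4
```

Emit:
carry_out([
  [0.02, 0, -0.004, 0, 0, 0],
  [0.02, 0, 0, 0, 0, 0],
  [0.018, 0, 0, 0, 0, 0],
  [0.004, 0, 0, 0, 0, 0],
  [0.003, 0, 0, 0, 0, 0],
  [0, 0, 0, 0, 0, 0],
])

```text
t: 13.08
ee_pos: [628.0, 262.9, 31.6]
orientation: [1.234, 1.194, -1.229]
ft_force: [-0.4, 0.6, -2.5]
width: 35.8
```

```bash
python3 -c "
from h import *
plan(case(75,73,31),-1.75)"
```

```text
t 13.07 at [628.  262.9  31.6] turn [-0.  -0.1 -0.1] shift [ 0.6 -1.1  0.4] F [-0.4  0.6 -2.5] w 35.8 q6 0.41
```

Near the floor. I'll release with the opening limited to about 52 mm, then lift.

Emit:
carry_out([
  [0.002, 0, 0, 0, 0, 0],
  [0, 0, 0, 0, 0, 0],
])

```text
t: 13.32
ee_pos: [628.9, 263.4, 31.1]
orientation: [1.236, 1.193, -1.227]
ft_force: [0.2, 0.1, -2.5]
width: 35.5
```

Emit:
carry_out([
  [0, 0, 0, 0, 0, 0],
  [0, 0, 0, 0, 0, 0],
  [0, 0, 0, 0, 0, 0],
  [-0.03, 0, 0, 0, 0, 0],
  [-0.05, 0, 0, 0, 0, 0],
  [-0.05, 0, 0, 0, 0, 0],
  [-0.02, 0, 0, 0, 0, 0],
], grip=0.41)

```text
t: 14.2
ee_pos: [628.0, 262.8, 184.3]
orientation: [1.235, 1.194, -1.228]
ft_force: [0.1, -0.1, -0.5]
width: 51.9
```

```bash
cat > find.py <<'E'
from h import *
np.set_printoptions(precision=1,suppress=True)
d=shot('top'); im=d['pixels']
hsv=cv2.cvtColor(im,cv2.COLOR_BGR2HSV)
m=((hsv[...,1]<50)&(hsv[...,2]>70)).astype(np.uint8)
cs,_=cv2.findContours(m,cv2.RETR_EXTERNAL,cv2.CHAIN_APPROX_NONE)
for c in cs:
    a=cv2.contourArea(c)
    (x,y),r=cv2.minEnclosingCircle(c)
    if 250<a<450 and y>180: print((x,y),r,a,w(d,[x,y],8)[0])
E
python3 -c "
from find import *
plan([416,-231,130],-1.75)"
```

```text
(327.8859558105469, 249.76315307617188) 11.44328498840332 370.5 [ 343.1 -310.1    8. ]
(299.3267822265625, 227.99606323242188) 11.08798599243164 350.5 [ 415.6 -231.     8. ]
(363.2043151855469, 212.10752868652344) 13.230047225952148 416.0 [ 448.2 -433.1    8. ]
(301.0, 195.5) 27.060216903686523 376.0 [ 515.5 -246.9    8. ]
t 14.25 at [628.6 263.1 185.8] turn [-0.  -0.2 -0.3] shift [  55.8 -197.4  500.3] F [1.2 0.3 1. ] w 51.8 q6 0.41
```

Emit:
carry_out([
  [0, -0.022, 0.055, 0, 0, 0],
  [0, -0.022, 0.055, 0, 0, 0],
  [0, -0.022, 0.055, 0, 0, 0],
  [0, -0.022, 0.055, 0, 0, 0],
  [0, -0.022, 0.055, 0, 0, 0],
  [0, -0.022, 0.055, 0, 0, 0],
  [0, -0.022, 0.055, 0, 0, 0],
  [0, -0.02, 0.05, 0, 0, 0],
], grip=0.2)

```text
t: 15.25
ee_pos: [432.4, -175.1, 173.5]
orientation: [1.226, 1.205, -1.229]
ft_force: [1.2, -0.5, -0.4]
width: 70.4
```

```bash
python3 -c "
from h import *
plan([416,-231,70],-1.75)"
```

```text
t 15.25 at [ 432.4 -175.1  173.5] turn [ 0.4 -0.2  0.4] shift [103.5 -14.6  56.4] F [ 1.2 -0.5 -0.4] w 70.4 q6 -0.39
```

Emit:
carry_out([
  [0, -0.008, 0.03, 0.4, -0.2, 0.4],
  [0.01, -0.004, 0.015, 0, 0, 0],
  [0.04, 0, 0.004, 0, 0, 0],
  [0.04, 0, 0, 0, 0, 0],
  [0, 0, 0, 0, 0, 0],
])

```text
t: 15.88
ee_pos: [414.2, -225.7, 75.5]
orientation: [1.235, 1.199, -1.238]
ft_force: [1.1, -0.7, -0.8]
width: 70.3
```

```bash
python3 -c "
from h import *
plan([416,-231,17],-1.75)"
```

```text
t 15.88 at [ 414.2 -225.7   75.5] turn [-0.3 -0.2  0.3] shift [58.5  2.   5.2] F [ 1.1 -0.7 -0.8] w 70.3 q6 -0.49
```

Emit:
carry_out([
  [0.02, 0.001, 0.005, -0.3, -0.2, 0.3],
  [0.02, 0, 0, 0, 0, 0],
  [0.015, 0, 0, 0, 0, 0],
  [0, 0, 0, 0, 0, 0],
])

```text
t: 16.38
ee_pos: [417.0, -229.7, 20.7]
orientation: [1.229, 1.196, -1.229]
ft_force: [-0.8, 0.3, -0.3]
width: 70.4
```

Emit:
carry_out([
  [0.002, 0, 0, 0, 0, 0],
  [0, 0, 0, 0, 0, 0],
  [0, 0, 0, 0, 0, 0],
  [0, 0, 0, 0, 0, 0],
  [0, 0, 0, 0, 0, 0],
  [0, 0, 0, 0, 0, 0],
], grip=1)

```text
t: 17.12
ee_pos: [417.8, -230.0, 20.5]
orientation: [1.229, 1.194, -1.227]
ft_force: [0.1, 0.8, -2.1]
width: 35.2
```

```bash
python3 -c "
from h import *
plan(case(0,73,160),-1.75)"
```

```text
t 17.12 at [ 417.8 -230.    20.5] turn [ 0.2  0.1 -0.2] shift [-139.5  118.9 -498.6] F [ 0.1  0.8 -2.1] w 35.2 q6 -0.5
```

Emit:
carry_out([
  [-0.04, 0, 0, 0, 0, 0],
  [-0.055, 0, 0, 0, 0, 0],
  [-0.045, 0.008, -0.03, 0, 0, 0],
  [0, 0.014, -0.058, 0, 0, 0],
  [0, 0.014, -0.058, 0, 0, 0],
  [0, 0.014, -0.058, 0, 0, 0],
  [0, 0.014, -0.058, 0, 0, 0],
  [0, 0.014, -0.058, 0, 0, 0],
])

```text
t: 18.12
ee_pos: [506.8, 93.8, 165.1]
orientation: [1.237, 1.189, -1.232]
ft_force: [0.9, -0.2, -3.3]
width: 35.7
```

```bash
python3 -c "
from h import *
plan(case(0,73,120),-1.75)"
```

```text
t 18.12 at [506.8  93.8 165.1] turn [-0.3 -0.  -0.3] shift [  45.1   39.8 -172.3] F [ 0.9 -0.2 -3.3] w 35.7 q6 0.2
```

Emit:
carry_out([
  [0, 0.014, -0.05, 0, 0, 0],
  [0, 0.014, -0.05, 0, 0, 0],
  [0, 0.008, -0.035, 0, 0, 0],
  [0.02, 0.003, -0.015, 0, 0, 0],
  [0.025, 0, 0, 0, 0, 0],
  [0, 0, 0, 0, 0, 0],
])

```text
t: 18.88
ee_pos: [550.6, 252.6, 117.2]
orientation: [1.231, 1.194, -1.228]
ft_force: [0.1, -0.3, -3.0]
width: 35.3
```

```bash
python3 -c "
from h import *
plan(case(0,73,31),-1.75)"
```

```text
t 18.88 at [550.6 252.6 117.2] turn [ 0.1  0.  -0.1] shift [ 86.2   1.  -12.2] F [ 0.1 -0.3 -3. ] w 35.3 q6 0.44
```

Emit:
carry_out([
  [0.02, 0.001, -0.012, 0, 0, 0],
  [0.03, 0, 0, 0, 0, 0],
  [0.022, 0, 0, 0, 0, 0],
  [0, 0, 0, 0, 0, 0],
])

```text
t: 19.38
ee_pos: [554.1, 264.6, 47.0]
orientation: [1.235, 1.192, -1.226]
ft_force: [-0.3, -0.7, -3.2]
width: 35.3
```

```bash
python3 -c "
from h import *
plan(case(0,73,31),-1.75)"
```

```text
t 19.38 at [554.1 264.6  47. ] turn [ 0.  -0.1 -0.3] shift [16.  -2.2 -0.1] F [-0.3 -0.7 -3.2] w 35.3 q6 0.46
```

Emit:
carry_out([
  [0.01, -0.002, 0, 0, 0, 0],
  [0.005, 0, 0, 0, 0, 0],
  [0.003, 0, 0, 0, 0, 0],
  [0, 0, 0, 0, 0, 0],
])

```text
t: 19.88
ee_pos: [554.1, 265.1, 31.2]
orientation: [1.238, 1.19, -1.223]
ft_force: [-0.0, -1.1, -3.4]
width: 35.3
```

Emit:
carry_out([
  [0, 0, 0, 0, 0, 0],
  [0, 0, 0, 0, 0, 0],
  [0, 0, 0, 0, 0, 0],
  [-0.03, 0, 0, 0, 0, 0],
  [-0.05, 0, 0, 0, 0, 0],
  [-0.05, 0, 0, 0, 0, 0],
  [-0.02, 0, 0, 0, 0, 0],
], grip=0.43)

```text
t: 20.75
ee_pos: [552.7, 264.8, 185.7]
orientation: [1.238, 1.19, -1.223]
ft_force: [-0.6, 0.8, -0.7]
width: 49.8
```

```bash
python3 -c "
from find import *
plan([343.5,-310,130],-1.75)
cv2.imwrite('pics/t4.png',im)"
```

```text
(327.5, 250.0) 11.412812232971191 369.5 [ 342.5 -308.8    8. ]
(363.2043151855469, 212.10752868652344) 13.230047225952148 414.5 [ 448.2 -433.1    8. ]
(301.0, 195.5) 27.060216903686523 373.5 [ 515.5 -246.9    8. ]
t 20.8 at [553.5 265.2 187.4] turn [ 0.  -0.2 -0.7] shift [  57.4 -192.3  581.3] F [1.  1.  1.5] w 50.2 q6 0.46
```

View pics/t4.png

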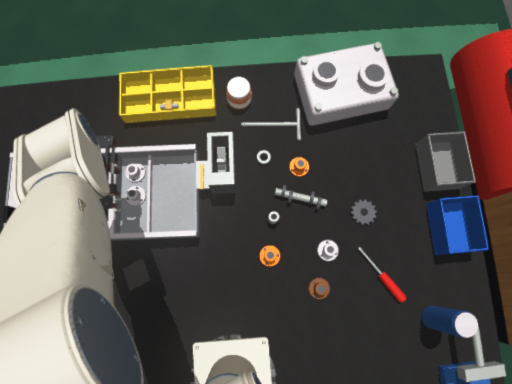

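Two caps stand in the narrow compartment at (135,170) and (135,193). The third is still at (327,250).

Emit:
carry_out([
  [0, -0.019, 0.058, 0, 0, 0],
  [0, -0.019, 0.058, 0, 0, 0],
  [0, -0.019, 0.058, 0, 0, 0],
  [0, -0.019, 0.058, 0, 0, 0],
  [0, -0.019, 0.058, 0, 0, 0],
  [0, -0.019, 0.058, 0, 0, 0],
  [0, -0.019, 0.058, 0, 0, 0],
  [0, -0.019, 0.058, 0, 0, 0],
], grip=0.2)

```text
t: 21.8
ee_pos: [385.9, -201.8, 181.2]
orientation: [1.237, 1.189, -1.21]
ft_force: [0.4, -1.7, -0.2]
width: 70.3
```

```bash
python3 -c "
from h import *
plan([343.5,-309.5,120],-1.75)"
```

```text
t 21.8 at [ 385.9 -201.8  181.2] turn [ 0.5 -0.3 -1. ] shift [ 61.2 -39.1 108.9] F [ 0.4 -1.7 -0.2] w 70.3 q6 -0.51
```

Emit:
carry_out([
  [0, -0.016, 0.045, 0.5, -0.3, -1],
  [0, -0.012, 0.035, 0, 0, 0],
  [0.03, -0.006, 0.015, 0, 0, 0],
  [0.04, 0, 0, 0, 0, 0],
  [0.03, 0, 0, 0, 0, 0],
  [0, 0, 0, 0, 0, 0],
])

```text
t: 22.55
ee_pos: [345.5, -303.6, 76.8]
orientation: [1.237, 1.188, -1.238]
ft_force: [0.3, 0.3, 0.3]
width: 70.1
```

```bash
python3 -c "
from h import *
plan([343.5,-309.5,18],-1.75)"
```

```text
t 22.55 at [ 345.5 -303.6   76.8] turn [-0.5  0.1 -0.1] shift [58.8 -1.8  5.9] F [0.3 0.3 0.3] w 70.1 q6 -0.71
```

Emit:
carry_out([
  [0.02, -0.002, 0.006, 0, 0, 0],
  [0.02, 0, 0, 0, 0, 0],
  [0.017, 0, 0, 0, 0, 0],
  [0, 0, 0, 0, 0, 0],
])

```text
t: 23.05
ee_pos: [345.6, -311.4, 21.9]
orientation: [1.236, 1.183, -1.236]
ft_force: [-0.5, 0.5, 0.2]
width: 69.6
```

Emit:
carry_out([
  [0.001, 0, 0, 0, 0, 0],
  [0, 0, 0, 0, 0, 0],
  [0, 0, 0, 0, 0, 0],
  [0, 0, 0, 0, 0, 0],
  [0, 0, 0, 0, 0, 0],
  [0, 0, 0, 0, 0, 0],
], grip=1)

```text
t: 23.8
ee_pos: [346.7, -312.2, 23.6]
orientation: [1.235, 1.18, -1.235]
ft_force: [-0.2, -0.1, -1.4]
width: 35.5
```

```bash
python3 -c "
from h import *
plan(case(-76,73,170),-1.75)"
```

```text
t 23.8 at [ 346.7 -312.2   23.6] turn [-0.4  0.4 -0.4] shift [-146.4  111.5 -583. ] F [-0.2 -0.1 -1.4] w 35.5 q6 -0.72
```

Emit:
carry_out([
  [-0.04, 0, 0, 0, 0, 0],
  [-0.055, 0, 0, 0, 0, 0],
  [-0.05, 0.006, -0.03, 0, 0, 0],
  [0, 0.011, -0.056, 0, 0, 0],
  [0, 0.011, -0.056, 0, 0, 0],
  [0, 0.011, -0.056, 0, 0, 0],
  [0, 0.011, -0.056, 0, 0, 0],
  [0, 0.011, -0.056, 0, 0, 0],
])

```text
t: 24.8
ee_pos: [421.4, 1.7, 171.9]
orientation: [1.244, 1.174, -1.238]
ft_force: [0.7, -0.6, -3.7]
width: 35.4
```

```bash
python3 -c "
from h import *
plan(case(-76,73,170),-1.75)"
```

```text
t 24.8 at [421.4   1.7 171.9] turn [-0.9  0.4 -0.6] shift [   1.9   46.4 -266.9] F [ 0.7 -0.6 -3.7] w 35.4 q6 0.03
```

Emit:
carry_out([
  [0, 0.011, -0.056, -0.9, 0.4, -0.6],
  [0, 0.011, -0.056, 0, 0, 0],
  [0, 0.011, -0.056, 0, 0, 0],
  [0, 0.008, -0.04, 0, 0, 0],
  [0.02, 0.004, -0.025, 0, 0, 0],
  [0.025, 0.002, -0.01, 0, 0, 0],
  [0, 0, 0, 0, 0, 0],
])

```text
t: 25.68
ee_pos: [476.0, 255.8, 124.4]
orientation: [1.227, 1.198, -1.226]
ft_force: [0.2, -0.9, -3.4]
width: 35.4
```

```bash
python3 -c "
from h import *
plan(case(-76,73,34.5),-1.75)"
```

```text
t 25.68 at [476.  255.8 124.4] turn [ 0.4 -0.  -0. ] shift [ 89.9  -0.4 -11.3] F [ 0.2 -0.9 -3.4] w 35.4 q6 0.49
```

Emit:
carry_out([
  [0.01, 0, -0.011, 0, 0, 0],
  [0.03, 0, 0, 0, 0, 0],
  [0.03, 0, 0, 0, 0, 0],
  [0.008, 0, 0, 0, 0, 0],
  [0, 0, 0, 0, 0, 0],
])

```text
t: 26.3
ee_pos: [478.6, 267.8, 47.2]
orientation: [1.233, 1.196, -1.224]
ft_force: [0.5, -0.0, -2.6]
width: 35.2
```

```bash
python3 -c "
from h import *
plan(case(-76,73,34.5),-1.75)"
```

```text
t 26.3 at [478.6 267.8  47.2] turn [ 0.2 -0.2 -0.3] shift [12.7 -2.6  0.8] F [ 0.5 -0.  -2.6] w 35.2 q6 0.51
```

Emit:
carry_out([
  [0.007, -0.002, 0, 0, 0, 0],
  [0.004, 0, 0, 0, 0, 0],
  [0.003, 0, 0, 0, 0, 0],
  [0, 0, 0, 0, 0, 0],
])

```text
t: 26.8
ee_pos: [478.2, 268.7, 35.0]
orientation: [1.237, 1.194, -1.22]
ft_force: [0.4, -0.7, -2.4]
width: 35.3
```

Emit:
carry_out([
  [0, 0, 0, 0, 0, 0],
  [0, 0, 0, 0, 0, 0],
  [0, 0, 0, 0, 0, 0],
  [-0.03, 0, 0, 0, 0, 0],
  [-0.05, 0, 0, 0, 0, 0],
  [-0.05, 0, 0, 0, 0, 0],
  [-0.02, 0, 0, 0, 0, 0],
], grip=0.43)

```text
t: 27.68
ee_pos: [476.9, 267.9, 189.0]
orientation: [1.236, 1.194, -1.221]
ft_force: [-0.8, -0.3, 1.3]
width: 50.0
```

```bash
python3 -c "
from find import *
plan([509.8,-243.8,150],-17.1)"
```

```text
(363.2043151855469, 212.10752868652344) 13.230047225952148 417.5 [ 448.2 -433.1    8. ]
(301.0, 195.5) 27.060216903686523 379.0 [ 515.5 -246.9    8. ]
t 27.73 at [477.7 268.3 190.7] turn [15.6 -0.4 -0.5] shift [ 40.7 181.3 480. ] F [1.  0.3 0. ] w 50.3 q6 0.52
```

Emit:
carry_out([
  [0, 0, 0, 8, 0, 0],
  [0, 0, 0, 7.5, 0, 0],
  [0, 0.021, 0.056, 0, 0, 0],
  [0, 0.021, 0.056, 0, 0, 0],
  [0, 0.021, 0.056, 0, 0, 0],
  [0, 0.021, 0.056, 0, 0, 0],
  [0, 0.021, 0.056, 0, 0, 0],
  [0, 0.021, 0.056, 0, 0, 0],
])

```text
t: 28.72
ee_pos: [497.6, -96.0, 185.8]
orientation: [1.437, 1.052, -1.413]
ft_force: [0.7, 1.1, -0.5]
width: 50.0
```

```bash
python3 -c "
from h import *
plan([509.8,-243.8,120],-17.1)"
```

```text
t 28.73 at [497.6 -96.  185.8] turn [ 0.  -0.6 -0.5] shift [ 65.8  55.1 137.7] F [ 0.7  1.1 -0.5] w 50.0 q6 0.07
```

Emit:
carry_out([
  [0, 0.021, 0.053, 0, -0.6, -0.5],
  [0, 0.018, 0.044, 0, 0, 0],
  [0.02, 0.008, 0.02, 0, 0, 0],
  [0.04, 0, 0, 0, 0, 0],
  [0.03, 0, 0, 0, 0, 0],
  [0, 0, 0, 0, 0, 0],
])

```text
t: 29.48
ee_pos: [506.7, -231.3, 89.9]
orientation: [1.431, 1.049, -1.431]
ft_force: [0.2, -0.3, 0.0]
width: 50.2
```

Run:
```python
from h import *
plan([509.8,-243.8,5],-17.1)
d=shot('side'); o=ctrl.get_obs()
u=px(d,[o['ee_pos']])[0]; print(u,px(d,[[509.8,-243.8,20],[532,-171.8,20],[487.6,-315.8,20]]))
x,y=u.astype(int); print(x,y); cv2.imwrite('pics/s5.png',cv2.resize(d['pixels'][y-50:y+80,x-80:x+80],None,fx=4,fy=4,interpolation=cv2.INTER_CUBIC))
```

```text
t 29.48 at [ 506.7 -231.3   89.9] turn [-0.4  0.   0. ] shift [84.9  6.6 11.1] F [ 0.2 -0.3  0. ] w 50.2 q6 -0.14
[292.15344293 242.7074495 ] [[293.59606984 266.97398792]
 [288.75635464 237.86427771]
 [299.1561623  300.49921763]]
292 242
```

View pics/s5.png

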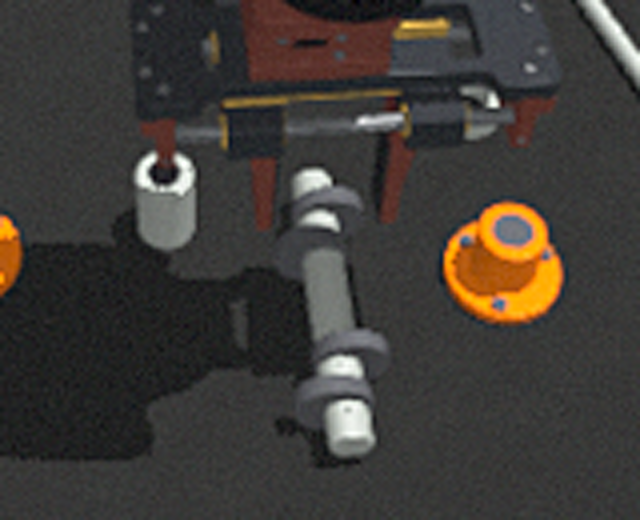

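Shaft ends are at (290,237) and (299,302), and the bare middle is at (294,266), within 1.5 px of prediction. The fingers will clear the orange cap.

Emit:
carry_out([
  [0.02, 0.007, 0.011, 0, 0, 0],
  [0.035, 0, 0, 0, 0, 0],
  [0.022, 0, 0, 0, 0, 0],
  [0, 0, 0, 0, 0, 0],
])

```text
t: 30.02
ee_pos: [515.9, -246.1, 18.1]
orientation: [1.432, 1.038, -1.423]
ft_force: [0.1, -0.4, 0.6]
width: 50.1
```

```bash
python3 -c "
from h import *
plan([509.8,-243.8,6],-17.1)"
```

```text
t 30.02 at [ 515.9 -246.1   18.1] turn [-0.3  0.1 -0.7] shift [12.1 -6.5 -0.4] F [ 0.1 -0.4  0.6] w 50.1 q6 -0.16
```

Emit:
carry_out([
  [0, -0.006, 0, 0, 0, -0.7],
  [0.012, 0, 0, 0, 0, 0],
  [0, 0, 0, 0, 0, 0],
])

```text
t: 30.4
ee_pos: [511.9, -244.9, 9.0]
orientation: [1.428, 1.045, -1.429]
ft_force: [0.5, 0.2, 0.6]
width: 50.2
```

Emit:
carry_out([
  [0, 0, 0, 0, 0, 0],
  [0, 0, 0, 0, 0, 0],
  [0, 0, 0, 0, 0, 0],
  [0, 0, 0, 0, 0, 0],
  [0, 0, 0, 0, 0, 0],
], grip=1)

```text
t: 31.02
ee_pos: [511.3, -244.7, 9.5]
orientation: [1.428, 1.046, -1.43]
ft_force: [-0.9, -0.3, 0.1]
width: 21.1
```

```bash
python3 -c "
from h import *
plan([509.8,-243.8,180],-91.75)"
```

```text
t 31.02 at [ 511.3 -244.7    9.5] turn [74.3  0.1 -0.2] shift [-170.5   -0.8    1.5] F [-0.9 -0.3  0.1] w 21.1 q6 -0.16
```

Emit:
carry_out([
  [-0.03, 0, 0, 0, 0, 0],
  [-0.05, 0, 0, 0, 0, 0],
  [-0.05, 0, 0, 0, 0, 0],
  [-0.04, 0, 0, 10, 0, 0],
  [0, 0, 0, 10, 0, 0],
  [0, 0, 0, 10, 0, 0],
  [0, 0, 0, 10, 0, 0],
  [0, 0, 0, 10, 0, 0],
])

```text
t: 32.02
ee_pos: [509.1, -242.8, 180.4]
orientation: [2.017, 0.375, -2.025]
ft_force: [-0.0, 0.2, -4.6]
width: 21.6
```

```bash
python3 -c "
from h import *
plan(case(0,-48,180),-91.75)"
```

```text
t 32.02 at [ 509.1 -242.8  180.4] turn [22.8  0.2 -0. ] shift [   0.4 -387.7  -27.3] F [-0.   0.2 -4.6] w 21.6 q6 0.74
```

Emit:
carry_out([
  [0, 0, 0, 10, 0, 0],
  [0, 0, 0, 10, 0, 0],
  [0, 0, 0, 2.8, 0, 0],
  [0, -0.055, -0.004, 0, 0, 0],
  [0, -0.055, -0.004, 0, 0, 0],
  [0, -0.055, -0.004, 0, 0, 0],
  [0, -0.055, -0.004, 0, 0, 0],
  [0, -0.055, -0.004, 0, 0, 0],
])

```text
t: 33.02
ee_pos: [540.8, 35.5, 175.1]
orientation: [-2.185, 0.059, 2.202]
ft_force: [1.5, -1.0, -4.5]
width: 21.7
```

```bash
python3 -c "
from h import *
plan(case(0,-48,130),-91.75)"
```

```text
t 33.02 at [540.8  35.5 175.1] turn [-1.4  0.5  0. ] shift [  45.1 -108.5   -4.1] F [ 1.5 -1.  -4.5] w 21.7 q6 1.67
```

Emit:
carry_out([
  [0, -0.045, 0, -1.4, 0.5, 0],
  [0, -0.03, 0, 0, 0, 0],
  [0, -0.015, 0, 0, 0, 0],
  [0.03, -0.004, 0, 0, 0, 0],
  [0.02, 0, 0, 0, 0, 0],
  [0, 0, 0, 0, 0, 0],
])

```text
t: 33.78
ee_pos: [543.3, 135.4, 121.4]
orientation: [-2.208, 0.027, 2.211]
ft_force: [0.4, -0.1, -5.1]
width: 21.5
```

```bash
python3 -c "
from h import *
plan(case(0,-48,21),-91.75)"
```

```text
t 33.77 at [543.3 135.4 121.4] turn [ 0.4  0.1 -0. ] shift [100.4  -8.6  -4.7] F [ 0.4 -0.1 -5.1] w 21.5 q6 1.82
```

Emit:
carry_out([
  [0.02, -0.008, -0.005, 0, 0, 0],
  [0.035, 0, 0, 0, 0, 0],
  [0.03, 0, 0, 0, 0, 0],
  [0.005, 0, 0, 0, 0, 0],
  [0, 0, 0, 0, 0, 0],
])

```text
t: 34.4
ee_pos: [552.9, 141.6, 33.7]
orientation: [-2.213, 0.029, 2.202]
ft_force: [0.3, 0.5, -4.2]
width: 21.3
```

```bash
python3 -c "
from h import *
plan(case(0,-48,20),-91.75)"
```

```text
t 34.4 at [552.9 141.6  33.7] turn [ 0.2 -0.3  0. ] shift [13.7 -2.1  4.7] F [ 0.3  0.5 -4.2] w 21.3 q6 1.83
```

Emit:
carry_out([
  [0.008, -0.002, 0, 0, 0, 0],
  [0.004, 0, 0, 0, 0, 0],
  [0.003, 0, 0, 0, 0, 0],
  [0, 0, 0, 0, 0, 0],
])

```text
t: 34.9
ee_pos: [555.2, 144.0, 20.9]
orientation: [-2.218, 0.028, 2.196]
ft_force: [-0.6, 0.7, -4.4]
width: 21.3
```

Emit:
carry_out([
  [0, 0, 0, 0, 0, 0],
  [0, 0, 0, 0, 0, 0],
  [0, 0, 0, 0, 0, 0],
  [-0.03, 0, 0, 0, 0, 0],
  [-0.05, 0, 0, 0, 0, 0],
  [-0.05, 0, 0, 0, 0, 0],
  [-0.03, 0, 0, 0, 0, 0],
], grip=0.5)

```text
t: 35.78
ee_pos: [553.5, 143.7, 185.1]
orientation: [-2.217, 0.028, 2.197]
ft_force: [-0.5, 0.2, -0.9]
width: 44.3
```

Emit:
carry_out([
  [0, 0, 0.05, 0, 0, 0],
  [0, 0, 0.05, 0, 0, 0],
  [0, 0, 0.05, 0, 0, 0],
  [0, 0, 0.03, 0, 0, 0],
  [0, 0, 0, 0, 0, 0],
], grip=0)

```text
t: 36.4
ee_pos: [371.8, 149.1, 187.0]
orientation: [-2.227, 0.025, 2.182]
ft_force: [1.3, -0.2, 0.4]
width: 87.0
```

Run:
```python
from h import *
plan(case(-60,144,160),-91.75)
d=shot('top'); cv2.imwrite('pics/t6.png',cv2.resize(d['pixels'][110:260,0:250],None,fx=3.2,fy=3.2,interpolation=cv2.INTER_CUBIC))
e=shot('side'); cv2.imwrite('pics/s6.png',cv2.resize(e['pixels'][40:220,150:350],None,fx=3.2,fy=3.2,interpolation=cv2.INTER_CUBIC))
```

```text
t 36.4 at [371.8 149.1 187. ] turn [ 0.2 -1.2  0.3] shift [  27.  -192.1 -116.5] F [ 1.3 -0.2  0.4] w 87.0 q6 1.95
```

View pics/t6.png

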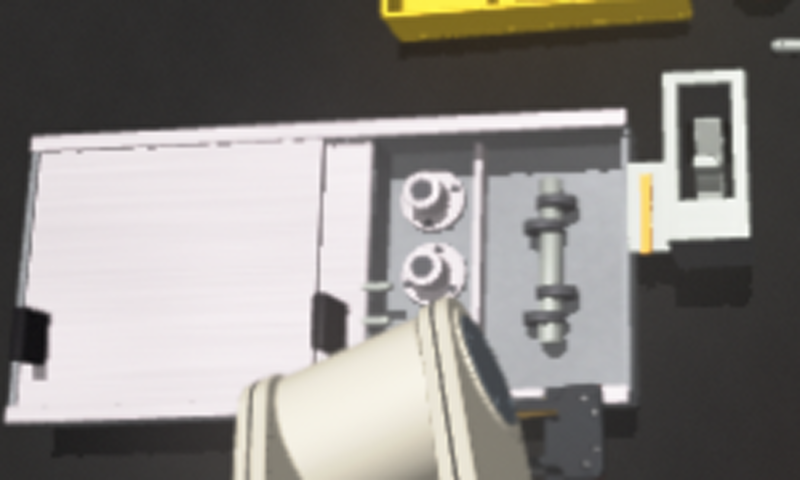

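View pics/s6.png

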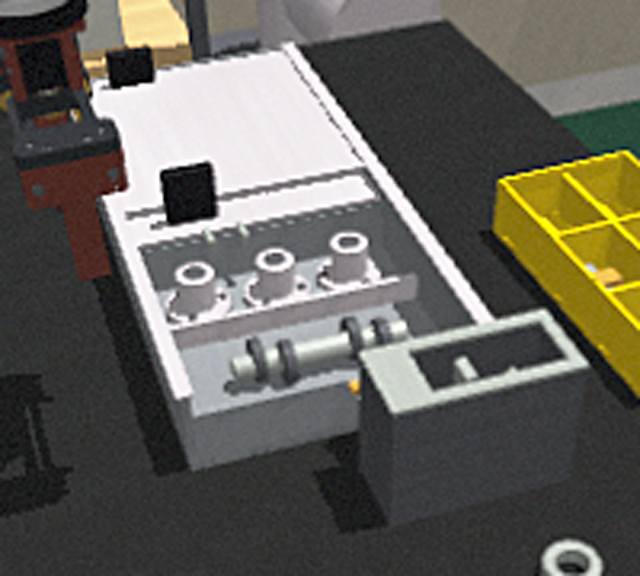

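Top and side views show the camshaft lying along x in the wide compartment, three caps standing in the narrow one, and the tab by the neighbour's edge. Now shutting the door.

Emit:
carry_out([
  [0, -0.05, -0.03, 0, -1.2, 0.3],
  [0, -0.05, -0.03, 0, 0, 0],
  [0, -0.05, -0.03, 0, 0, 0],
  [0, -0.03, -0.018, 0, 0, 0],
  [0.02, -0.008, -0.005, 0, 0, 0],
  [0.02, 0, 0, 0, 0, 0],
  [0, 0, 0, 0, 0, 0],
])

```text
t: 37.38
ee_pos: [509.3, 343.3, 146.9]
orientation: [-2.212, 0.031, 2.192]
ft_force: [0.3, 0.0, 0.6]
width: 87.8
```

Run:
```python
from h import *
np.set_printoptions(precision=1,suppress=True)
plan(case(-60,142,89),-91.75)
t=load('top'); C=lambda p:np.array(p,float)/3.2+[-.34,110-.34]
print('door edge',fr(w(t,C([(373,140)]),67)),'nbr edge',fr(w(t,C([(325,140)]),77)),'tab far top corners',fr(w(t,C([(315,293),(347,300)]),122)))
e=load('side'); S=lambda p:np.array(p,float)/3.2+[150-.34,40-.34]
print('tab side',fr(w(e,S([(162,170),(213,162)]),122)))
```

```text
t 37.38 at [509.3 343.3 146.9] turn [-0.2 -0.5  0.3] shift [57.9  8.2 15. ] F [0.3 0.  0.6] w 87.8 q6 2.18
door edge [[124.8 117.7]] nbr edge [[123.9 160.3]] tab far top corners [[-32.4 145.6]
 [-40.  116.7]]
tab side [[-78.2 143.8]
 [-30.5 140.7]]
```

Emit:
carry_out([
  [0, 0.007, 0.012, 0, -0.5, 0.3],
  [0.025, 0, 0, 0, 0, 0],
  [0.03, 0, 0, 0, 0, 0],
  [0, 0, 0, 0, 0, 0],
])

```text
t: 37.88
ee_pos: [498.2, 336.0, 94.2]
orientation: [-2.206, 0.037, 2.2]
ft_force: [0.6, -0.4, 0.1]
width: 87.7
```

```bash
python3 -c "
from h import *
plan(case(-60,142,88),-91.75)"
```

```text
t 37.88 at [498.2 336.   94.2] turn [-0.3 -0.2  0.1] shift [6.2 0.5 4.2] F [ 0.6 -0.4  0.1] w 87.7 q6 2.18
```

Emit:
carry_out([
  [0.005, 0, 0.004, 0, 0, 0],
  [0, 0, 0, 0, 0, 0],
  [0, 0, 0, 0, 0, 0],
  [0, 0, 0, 0, 0, 0],
  [0, 0, 0, 0, 0, 0],
  [0, 0, 0, 0, 0, 0],
  [0, 0, 0, 0, 0, 0],
  [0, 0, 0, 0, 0, 0],
], grip=1)

```text
t: 38.88
ee_pos: [496.0, 336.9, 93.6]
orientation: [-2.21, 0.034, 2.193]
ft_force: [0.2, -1.6, 0.8]
width: 13.9
```

```bash
python3 -c "
from h import *
plan(case(-60,-108,88),-91.75)"
```

```text
t 38.88 at [496.  336.9  93.6] turn [-0.3 -0.5  0.3] shift [  5.6 251.4   1.9] F [ 0.2 -1.6  0.8] w 13.9 q6 2.18
```

Emit:
carry_out([
  [0.004, 0.03, 0, 0, 0, 0],
  [0, 0.035, 0, 0, 0, 0],
  [0, 0.035, 0, 0, 0, 0],
  [0, 0.035, 0, 0, 0, 0],
  [0, 0.03, 0, 0, 0, 0],
  [0, 0.02, 0, 0, 0, 0],
  [0, 0.005, 0, 0, 0, 0],
])

```text
t: 39.75
ee_pos: [489.8, 149.2, 92.9]
orientation: [-2.21, 0.023, 2.184]
ft_force: [-0.5, 3.1, -0.8]
width: 13.8
```

```bash
python3 -c "
from h import *
plan(case(-60,-108,88),-91.75)"
```

```text
t 39.75 at [489.8 149.2  92.9] turn [-0.3 -0.7  0.8] shift [ 4.9 63.6  1.4] F [-0.5  3.1 -0.8] w 13.8 q6 1.86
```

Emit:
carry_out([
  [0, 0.02, 0, 0, 0, 0],
  [0, 0.012, 0, 0, 0, 0],
  [0, 0.012, 0, 0, 0, 0],
  [0, 0.01, 0, 0, 0, 0],
  [0, 0.01, 0, 0, 0, 0],
])

```text
t: 40.38
ee_pos: [487.6, 87.6, 92.8]
orientation: [-2.207, 0.018, 2.182]
ft_force: [-4.4, 61.7, -7.5]
width: 14.1
```

Emit:
carry_out([
  [0, 0.01, 0, 0, 0, 0],
  [0, 0.01, 0, 0, 0, 0],
])

```text
t: 40.62
ee_pos: [487.3, 81.5, 92.4]
orientation: [-2.192, 0.005, 2.165]
ft_force: [-2.5, 60.4, -4.3]
width: 27.6
```

Emit:
carry_out([
  [0, 0, 0, 0, 0, 0],
  [0, -0.002, 0, 0, 0, 0],
  [0, 0, 0, 0, 0, 0],
  [0, 0, 0, 0, 0, 0],
  [0, 0, 0, 0, 0, 0],
], grip=0.3)

```text
t: 41.25
ee_pos: [487.8, 84.6, 91.9]
orientation: [-2.193, 0.003, 2.165]
ft_force: [-0.2, 0.6, -0.5]
width: 61.6
```

Run:
```python
from h import *
np.set_printoptions(precision=1,suppress=True)
plan(case(75,-201.5,180),-91.75)
d=shot('top'); cv2.imwrite('pics/t7.png',cv2.resize(d['pixels'][110:260,100:270],None,fx=4,fy=4,interpolation=cv2.INTER_CUBIC))
```

```text
t 41.25 at [487.8  84.6  91.9] turn [-0.8 -0.7  2.4] shift [ -88.1   92.5 -133.6] F [-0.2  0.6 -0.5] w 61.6 q6 1.69
```

View pics/t7.png

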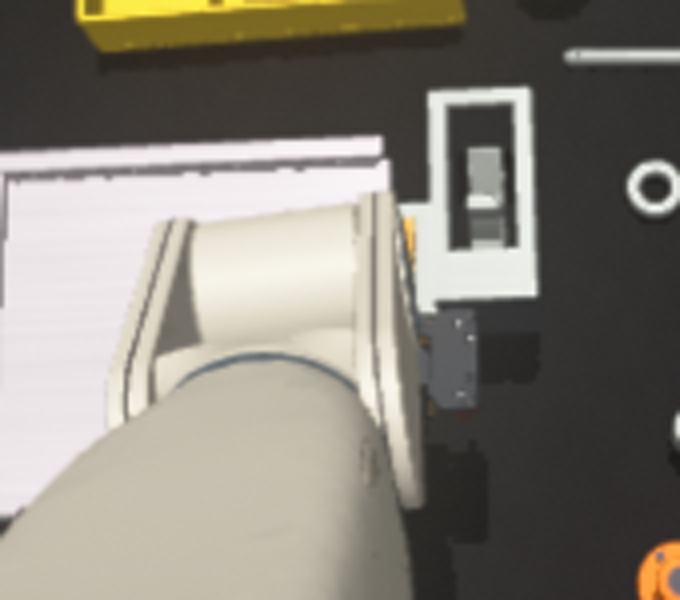

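The door now overlaps the wall end at (388,165) in the crop, so it is shut; travel was about 250 mm. Next: lift off, shut the fingers and go over the slot.

Emit:
carry_out([
  [-0.04, 0, 0, 0, 0, 0],
  [-0.05, 0, 0, 0, 0, 0],
  [-0.02, 0, 0, -0.8, -0.7, 2.4],
  [0, 0, 0, 0, 0, 0],
])

```text
t: 41.8
ee_pos: [485.9, 78.9, 204.3]
orientation: [-2.204, 0.036, 2.209]
ft_force: [0.3, 0.5, -0.2]
width: 61.3
```

Run:
```python
from h import *
np.set_printoptions(precision=1,suppress=True)
plan(case(97,-202,170),-91.75)
d=load('top'); C=lambda p:np.array(p,float)/4+[100-.375,110-.375]
print('slot',fr(w(d,C([(447,106),(516,104),(521,246),(451,248)]),120)))
print('tip strip',fr(w(d,C([(467,195),(499,195),(467,208),(499,208)]),113)))
print('upper blk top',fr(w(d,C([(467,148),(500,148)]),86)))
```

```text
t 41.8 at [485.9  78.9 204.3] turn [-0.   0.1 -0.1] shift [  34.3   87.2 -157.4] F [ 0.3  0.5 -0.2] w 61.3 q6 1.74
slot [[ 144.2 -177.9]
 [ 143.2 -227.8]
 [  36.7 -227.5]
 [  37.7 -178. ]]
tip strip [[  78.5 -189.9]
 [  77.3 -212.9]
 [  68.7 -189.6]
 [  67.6 -212.5]]
upper blk top [[ 123.5 -188.8]
 [ 122.3 -213.3]]
```

Emit:
carry_out([
  [0, 0.03, -0.05, 0, 0, 0],
  [0, 0.03, -0.05, 0, 0, 0],
  [0, 0.02, -0.04, 0, 0, 0],
  [0, 0.006, -0.012, 0, 0, 0],
  [0.03, 0, 0, 0, 0, 0],
  [0, 0, 0, 0, 0, 0],
  [0, 0, 0, 0, 0, 0],
], grip=1)

```text
t: 42.68
ee_pos: [633.1, -13.6, 165.4]
orientation: [-2.191, 0.03, 2.217]
ft_force: [0.2, 0.3, -0.4]
width: 0.5
```

```bash
python3 -c "
from h import *
plan(case(97,-202,130),-91.75)"
```

```text
t 42.67 at [633.1 -13.6 165.4] turn [-0.   0.7  0.2] shift [35.4 -0.8 -7.4] F [ 0.2  0.3 -0.4] w 0.5 q6 1.56
```

Emit:
carry_out([
  [0.015, -0.001, -0.007, 0, 0.7, 0],
  [0.015, 0, 0, 0, 0, 0],
  [0, 0, 0, 0, 0, 0],
])

```text
t: 43.05
ee_pos: [640.4, -11.8, 134.9]
orientation: [-2.208, 0.029, 2.201]
ft_force: [-0.1, -0.6, -0.8]
width: 0.4
```

```bash
python3 -c "
from h import *
plan(case(97,-202,87),-91.75)"
```

```text
t 43.05 at [640.4 -11.8 134.9] turn [ 0.  -0.2  0.2] shift [47.9  1.3 -0.1] F [-0.1 -0.6 -0.8] w 0.4 q6 1.56
```

Emit:
carry_out([
  [0.015, 0.001, 0, 0, 0, 0],
  [0.015, 0, 0, 0, 0, 0],
  [0.012, 0, 0, 0, 0, 0],
  [0, 0, 0, 0, 0, 0],
])

```text
t: 43.55
ee_pos: [640.2, -12.7, 89.6]
orientation: [-2.207, 0.028, 2.202]
ft_force: [-0.2, 0.3, -0.1]
width: 0.8
```

```bash
python3 -c "
from h import *
plan(case(52,-202,87),-91.75)"
```

```text
t 43.55 at [640.2 -12.7  89.6] turn [ 0.1 -0.1  0.2] shift [ 2.6  0.4 44.7] F [-0.2  0.3 -0.1] w 0.8 q6 1.56
```

Emit:
carry_out([
  [0.002, 0, 0.01, 0, 0, 0],
  [0, 0, 0.008, 0, 0, 0],
  [0, 0, 0.008, 0, 0, 0],
  [0, 0, 0.008, 0, 0, 0],
  [0, 0, 0.007, 0, 0, 0],
  [0, 0, 0.005, 0, 0, 0],
])

```text
t: 44.3
ee_pos: [603.6, -11.7, 93.1]
orientation: [-2.239, 0.029, 2.17]
ft_force: [4.8, -0.3, -0.2]
width: 0.5
```

```bash
python3 -c "
from h import *
plan(case(52,-202,87),-91.75)"
```

```text
t 44.3 at [603.6 -11.7  93.1] turn [ 0.  -1.8  0.2] shift [6.1 0.3 8. ] F [ 4.8 -0.3 -0.2] w 0.5 q6 1.56
```

Emit:
carry_out([
  [0.005, 0, 0.004, 0, -1.5, 0],
  [0.001, 0, 0.006, 0, 0, 0],
  [0.001, 0, 0.004, 0, 0, 0],
  [0, 0, 0.002, 0, 0, 0],
])

```text
t: 44.8
ee_pos: [590.0, -11.2, 87.4]
orientation: [-2.217, 0.029, 2.192]
ft_force: [14.5, -0.8, -6.3]
width: 0.4
```

```bash
python3 -c "
from h import *
plan(case(98,-202,140),-91.75); print(fr(ctrl.get_obs()['ee_pos']))"
```

```text
t 44.8 at [590.  -11.2  87.4] turn [ 0.  -0.7  0.2] shift [-52.6   0.3 -51.5] F [14.5 -0.8 -6.3] w 0.4 q6 1.56
[[  46.53109707 -201.71696749]]
```

Emit:
carry_out([
  [-0.02, 0, -0.004, 0, -0.7, 0],
  [-0.03, 0, 0, 0, 0, 0],
  [-0.015, 0, 0, 0, 0, 0],
  [0, 0, -0.02, 0, 0, 0],
  [0, 0, -0.02, 0, 0, 0],
  [0, 0, -0.01, 0, 0, 0],
  [0, 0, 0, 0, 0, 0],
])

```text
t: 45.68
ee_pos: [635.0, -12.8, 147.8]
orientation: [-2.18, 0.028, 2.228]
ft_force: [-0.8, -0.4, 0.1]
width: 0.5
```

Run:
```python
from h import *
plan(case(98,-202,87),-91.75)
d=shot('side'); o=ctrl.get_obs(); x,y=px(d,[case(75,-202,120)])[0].astype(int); print(x,y)
cv2.imwrite('pics/s8.png',cv2.resize(d['pixels'][y-40:y+35,x-50:x+50],None,fx=7,fy=7,interpolation=cv2.INTER_CUBIC))
for k in range(6):
    print(k,px(d,[case(75.5+55*np.sin(np.radians(a)),-202,58+55*np.cos(np.radians(a))) for a in (0,10,50,60)]).round(1).tolist()) if k==0 else 0
```

```text
t 45.67 at [635.  -12.8 147.8] turn [0.  1.2 0.2] shift [60.8  0.1 -6.4] F [-0.8 -0.4  0.1] w 0.5 q6 1.56
295 151
0 [[295.8, 153.8], [299.4, 153.1], [310.9, 156.1], [312.6, 158.1]]
```

View pics/s8.png

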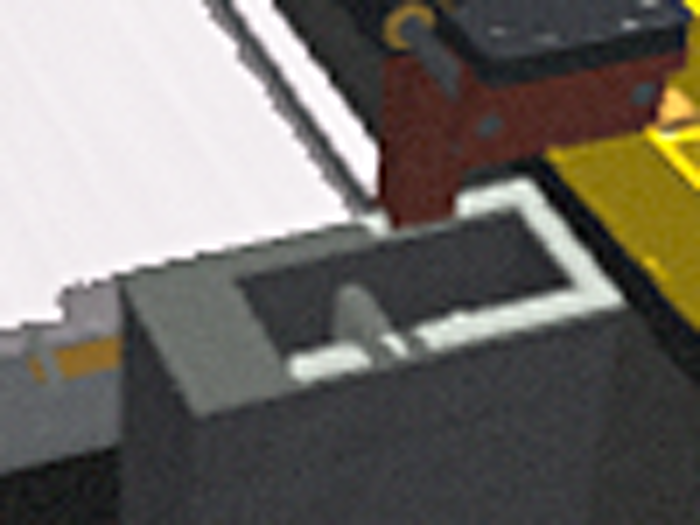

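The next tooth is standing near vertical at (295,153) and the brass bolt has moved out to the left. Second tooth.

Emit:
carry_out([
  [0, 0, -0.006, 0, 1.2, 0],
  [0.02, 0, 0, 0, 0, 0],
  [0.02, 0, 0, 0, 0, 0],
  [0.017, 0, 0, 0, 0, 0],
  [0, 0, 0, 0, 0, 0],
])

```text
t: 46.35
ee_pos: [637.4, -12.6, 85.2]
orientation: [-2.2, 0.029, 2.209]
ft_force: [0.0, 0.7, -0.1]
width: 0.1
```

```bash
python3 -c "
from h import *
plan(case(47,-202,87),-91.75)"
```

```text
t 46.35 at [637.4 -12.6  85.2] turn [0.  0.2 0.2] shift [-1.8  0.4 46.9] F [ 0.   0.7 -0.1] w 0.1 q6 1.56
```

Emit:
carry_out([
  [0, 0, 0.01, 0, 0, 0],
  [0, 0, 0.008, 0, 0, 0],
  [0.001, 0, 0.008, 0, 0, 0],
  [0.001, 0, 0.008, 0, 0, 0],
  [0.001, 0, 0.007, 0, 0, 0],
  [0.002, 0, 0.005, 0, 0, 0],
])

```text
t: 47.1
ee_pos: [606.6, -11.7, 88.7]
orientation: [-2.244, 0.03, 2.165]
ft_force: [4.6, -1.1, -0.7]
width: 0.5
```

```bash
python3 -c "
from h import *
plan(case(47,-202,87),-91.75)"
```

```text
t 47.1 at [606.6 -11.7  88.7] turn [ 0.  -2.1  0.2] shift [ 1.7  0.3 16.1] F [ 4.6 -1.1 -0.7] w 0.5 q6 1.56
```

Emit:
carry_out([
  [0.002, 0, 0.006, 0, -1.5, 0],
  [0.001, 0, 0.006, 0, 0, 0],
  [0.001, 0, 0.005, 0, 0, 0],
  [0, 0, 0.003, 0, 0, 0],
  [0, 0, 0.002, 0, 0, 0],
])

```text
t: 47.72
ee_pos: [590.4, -11.2, 87.4]
orientation: [-2.23, 0.03, 2.179]
ft_force: [14.6, 0.3, -8.6]
width: 0.6
```

```bash
python3 -c "
from h import *
plan(case(47,-202,87),-91.75)"
```

```text
t 47.73 at [590.4 -11.2  87.4] turn [ 0.  -1.3  0.2] shift [ 0.4  0.3 -0.1] F [14.6  0.3 -8.6] w 0.6 q6 1.56
```

Third tooth: lift, back, insert.

Emit:
carry_out([
  [-0.02, 0, -0.004, 0, -1, 0],
  [-0.03, 0, 0, 0, 0, 0],
  [-0.015, 0, 0, 0, 0, 0],
  [0, 0, -0.02, 0, 0, 0],
  [0, 0, -0.02, 0, 0, 0],
  [0, 0, -0.014, 0, 0, 0],
  [0, 0, 0, 0, 0, 0],
])

```text
t: 48.6
ee_pos: [639.2, -12.9, 148.6]
orientation: [-2.186, 0.029, 2.222]
ft_force: [0.3, -0.5, -0.5]
width: 0.8
```

```bash
python3 -c "
from h import *
plan(case(98,-202,87),-91.75)"
```

```text
t 48.6 at [639.2 -12.9 148.6] turn [0.  0.9 0.2] shift [61.6  0.2 -2.3] F [ 0.3 -0.5 -0.5] w 0.8 q6 1.56
```

Emit:
carry_out([
  [0, 0, -0.002, 0, 0.9, 0],
  [0.02, 0, 0, 0, 0, 0],
  [0.02, 0, 0, 0, 0, 0],
  [0.018, 0, 0, 0, 0, 0],
  [0, 0, 0, 0, 0, 0],
])

```text
t: 49.22
ee_pos: [636.8, -12.6, 84.7]
orientation: [-2.198, 0.029, 2.21]
ft_force: [0.2, -0.6, 0.2]
width: 0.5
```

Emit:
carry_out([
  [0, 0, 0.01, 0, 0, 0],
  [0, 0, 0.008, 0, 0, 0],
  [0.001, 0, 0.006, 0, 0, 0],
])

```text
t: 49.6
ee_pos: [626.4, -12.3, 88.5]
orientation: [-2.234, 0.03, 2.175]
ft_force: [15.2, -0.3, -7.0]
width: 0.7
```

Emit:
carry_out([
  [0.001, 0, 0.005, 0, 0, 0],
  [0.001, 0, 0.005, 0, 0, 0],
])

```text
t: 49.85
ee_pos: [626.0, -12.3, 90.5]
orientation: [-2.259, 0.031, 2.149]
ft_force: [11.5, -0.3, -6.0]
width: 0.3
```

```bash
python3 -c "
from h import *
plan(case(47,-202,87),-91.75)"
```

```text
t 49.85 at [626.  -12.3  90.5] turn [-0.  -2.9  0.2] shift [ 3.5  0.3 35.5] F [11.5 -0.3 -6. ] w 0.3 q6 1.56
```

Contact at rel. x ≈ -3 mm matches the stop at 2.6 rad (expected about -2.4). Pushing firmer to feel it.

Emit:
carry_out([
  [0.004, 0, 0.01, 0, -2.5, 0],
  [0.001, 0, 0.012, 0, -1, 0],
  [0.001, 0, 0.012, 0, -1, 0],
])

```text
t: 50.22
ee_pos: [624.4, -12.4, 95.2]
orientation: [-2.251, 0.031, 2.157]
ft_force: [28.5, -0.8, -11.7]
width: 0.7
```

```bash
python3 -c "
from h import *
plan(case(47,-202,87),-91.75)"
```

```text
t 50.23 at [624.4 -12.4  95.2] turn [-0.  -2.4  0.2] shift [ 8.2  0.2 33.9] F [ 28.5  -0.8 -11.7] w 0.7 q6 1.56
```

It comes up hard at 28 N with only 1–2 mm of give. Lifting out and clearing to look.

Emit:
carry_out([
  [-0.02, 0, -0.004, 0, -2, 0],
  [-0.04, 0, 0, 0, 0, 0],
  [-0.05, 0, 0, 0, 0, 0],
  [-0.03, 0.05, 0.02, 0, 0, 0],
  [0, 0.05, 0.02, 0, 0, 0],
  [0, 0.05, 0.02, 0, 0, 0],
  [0, 0.05, 0.02, 0, 0, 0],
  [0, 0, 0, 0, 0, 0],
])

```text
t: 51.22
ee_pos: [540.5, -215.4, 246.2]
orientation: [-2.233, 0.032, 2.182]
ft_force: [-0.4, -0.5, 0.4]
width: 0.6
```

Run:
```python
from h import *
np.set_printoptions(precision=1,suppress=True)
o=ctrl.get_obs(); print(o['t'],o['ee_pos'],o['ft_force'])
d=shot('top','t9.png')
a=d['pixels'][120:245,0:250]
z=cv2.resize(d['pixels'][125:250,160:270],None,fx=5,fy=5,interpolation=cv2.INTER_CUBIC)
e=shot('side'); q=cv2.resize(e['pixels'][100:260,180:360],None,fx=625/160,fy=625/160,interpolation=cv2.INTER_CUBIC)
z=cv2.resize(z,(400,455)); q=cv2.resize(q,(400,356)); q=cv2.copyMakeBorder(q,0,99,0,0,cv2.BORDER_CONSTANT)
cv2.imwrite('pics/f9.png',np.hstack([z,q]))
```

```text
51.225 [ 540.5 -215.4  246.2] [-0.4 -0.5  0.4]
```

View pics/f9.png

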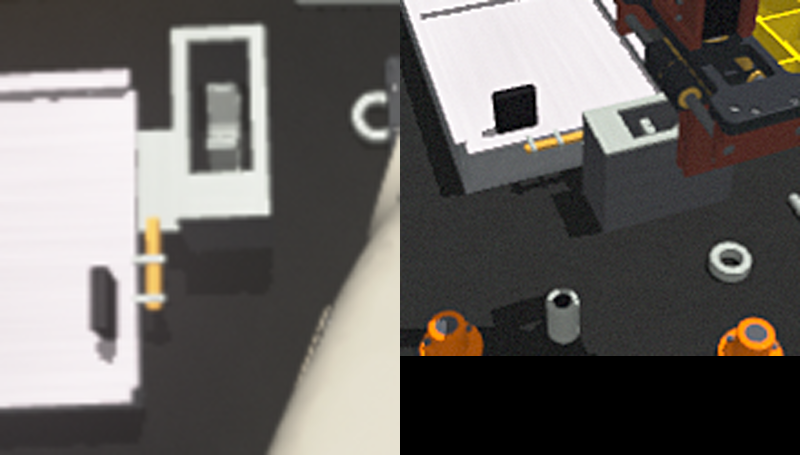

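View pics/t9.png

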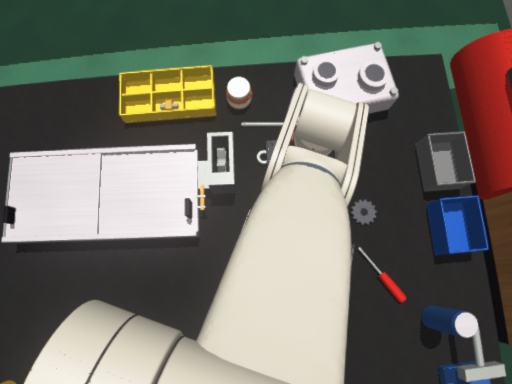

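Run:
```python
from h import *
np.set_printoptions(precision=1,suppress=True)
d=load('top'); C=lambda p:np.array(p,float)/3.636+[160-.36,125-.36]
print('tip strip',fr(w(d,C([(222,122),(222,134),(222,148)]),111)).tolist(),'bolt tip',fr(w(d,C([(153,308),(153,218)]),64)).tolist())
ctrl.close_job()
```

```text
tip strip [[79.02572509034103, -202.19815243850016], [69.13464646910273, -201.8878835830478], [57.64763680859472, -201.52636577791435]] bolt tip [[-59.04929977492619, -138.69440759316086], [15.209901504133715, -140.3116841467027]]
the job is handed in; nothing more can be done
```

The door is shut and bolted with everything put away, and the job is handed in at about 51 s of the 210 s allowed.

- **Door, opening:** I slid the lower door to its open stop and felt about 46 N there. It was still at that spot, within half a millimetre, when I gripped it again to close it.
- **Parts put away:** Only one camshaft and three white caps were on the bench. The camshaft lies along x in the wide compartment and the caps stand in the narrow one. Pictures from both cameras taken before closing showed this. The orange and brown look-alikes and the tools were not touched.
- **Door, closing:** I slid it fully shut, about 250 mm of travel, against a firm stop of about 60 N. That force spread the fingers from 14 to 28 mm in the last push, but the door stayed at the stop.
- **Star wheel:** It took three teeth. On the third it came up hard at 28 N. The finger stood where a wheel angle of 2.6 rad would put it, to within about 1 mm.

**Last checks:** The final pictures show the brass bolt through both eyes, the lower door flush, the neighbouring door shut, and the arm clear of everything. My pixel estimate of the tooth tip was blurred: it read 58 to 69 mm along x, against an expected 61.6 mm. So the best evidence that the bolt is home is the hard stop and the bolt seen through both eyes. The arm hid the camshaft's old spot and part of the T-wrench in the last top view, so I did not recheck that area.

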